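# Load two tubes on a roller mixer and start it

## Robot

A 6-joint arm with a two-finger parallel gripper is mounted at the origin on the work surface; the furniture and walls round the work are solid. World frame = base frame: x ahead of the robot, y to its left, z up, the work surface at z = 0. Lengths are in m, angles in rad, forces in N, time in s.
With the tool pointing down it reaches from about 0.3 to 0.775 m from the base axis. Payload 14.6 kg.
Tool frame: the origin (TCP) lies on the centre line of the jaws, within the pads' length; the fingertips stand 11 mm ahead of it and the grasp point (between the pads) lies 8 mm behind it; z points along the fingers, y is the line along which they close (so a half turn about z gives the same grasp; the last joint's range is limited). The gripper opens to 94 mm and grips with 3 to 60 N. Pads are 16 mm wide; open, the fingers measure 119 mm over their backs; the gripper's body (75 mm by 177 mm) begins 78 mm behind the grasp point.
Start: joints at [-0.067, 0.3, 1.521, -0, 1.321, -0.067], TCP at [0.55, -0, 0.194] pointing down, gripper open.
Joint ranges: [-3.03, 3.03], [-0.79, 2.21], [0.23, 2.52], [-1.04, 4.18], [0, 3.07], [-2.55, 2.55]. Speed limits (rad/s): [2.22, 2.22, 2.57, 3.14, 3.14, 3.14].

## Interface

Orientations are given as a 3x3 rotation matrix whose columns are the frame's x, y, z axes.
In Python, from workcell import telemetry, cams, job, boxes_of gives the robot as it stands. The module is installed in compiled form; this text tells all that it offers.
- The arm moves only by the shell command python3 -m inch 'ROWS' [FORCE]. ROWS is JSON, a list that holds one entry, the list of rows, each a list of 5 numbers: the closure, from 0 (fully open) to 1 (shut), then the shift along the world's x, y, z in mm, then the turn about the world's z in rad. In form: [[[claw, tx, ty, tz, yaw], ...]]. A call has 1 to 12 rows; each row is the pose to reach, as a shift and turn from the pose commanded when the call began; what a row does not reach only later rows make up. A row lasts 1/10 s, in which the tool goes at most 50 mm and 8.59 degrees, less where a joint would pass 70% of its speed; a pose out of reach is approached as far as the arm can. A call with a gripper value outside its range is refused whole. The fingers move at their own pace and stop on an object; FORCE is the grip in N (left out, the last holds). Time passes only in rows, so rows that repeat a pose let the fingers close. It gives the time, the measured TCP pose, the force, the opening and the grip force at its end, in the units of the state.
- telemetry.read_state(): the state, without advancing time (a new reading comes with each control period).
- cams.capture(name): name is "scene" or "side" or "wrist"; returns a dict with "color" (384x512x3 uint8, red, green, blue), "K" (3x3 intrinsics, pixels), "xyz" and "orientation" of the camera in the world; the wrist camera has in their place "T_tool_cam" (4x4, takes a point from camera to tool coordinates, whose origin is the TCP and whose axes are the flange's). Camera axes: x right, y down, z forward; pixel columns grow to the right and rows downward; lengths in m; the calibration is good to about 2 mm. The wrist camera is an equidistant fisheye: a pixel r from the principal point sees the ray r / f radians off the axis. A picture is of the moment at which its call begins: read the wrist's pose just before it. There is no depth.
- job.finish_job(): hands the job in; it is judged then, once.
Trained networks look in the newest picture that a camera, given by its name, has taken for a name from the list of things; names that differ only in an ending like _2 or _b are one class to them, and where a whole thing is asked for, a point or a joint stands for the part that bears it (a point fixed in the world has none). Each returns a list of dicts, best first, with "confidence" (0 to 1); they miss things now and then, are a little off and sometimes report something else, mostly with a low value. They report only what shows in the picture. A call takes as long as a camera call.
- boxes_of(camera, target): "box" ([centre column, centre row, width, height] in pixels, round what is visible of it).
The state is a dict: "t": time; "joints": joint angles; "qd": joint speeds; "tau": joint torques, N m; "eef_pos": TCP position; "ee_rot": TCP orientation; "force": force on the tool from outside, world axes, zero at the start; "torque": the same for the moment, N m; "opening": finger opening in m; "finger_force": force on a finger pad.
Only numpy, scipy, OpenCV 4.12 (cv2) and the standard library are available. Lean on these libraries where they do the work, as an engineer would, in place of code of your own. Each camera call takes 0.05 s, during which the arm holds its last target. There are 200 camera calls.

## Task

Lay the two tubes from the wire rest on the roller mixer: the short one in the valley next to the control panel, the long one in the valley farthest from it, each resting on two rollers, midway along them, with the middle valley left empty. Set them down gently, without dropping them or setting the rollers turning, and leave the brown bottle and the dish where they are. Then press the round start key, only until it clicks, not on towards its stop, and let it come up again.

Things in the scene. Friction and masses are not known exactly. Their poses are not given: they have to be found in the camera images.
- long_tube: Round white plastic sample tube, ribbed screw cap of the same diameter, 40 mm diameter, 150 mm long, 0.12 kg. Origin at mid-length on its axis; own y runs along the tube, cap at -y. Starts lying in one of the two V places of the wire rest (which one varies), axis 42 mm above the bench, free to roll. Grip at mid-length, across the barrel.
- short_tube: Round white plastic sample tube, ribbed screw cap of the same diameter, 40 mm diameter, 100 mm long, 0.12 kg. Origin at mid-length on its axis; own y runs along the tube, cap at -y. Starts lying in one of the two V places of the wire rest (which one varies), axis 42 mm above the bench, free to roll. Grip at mid-length, across the barrel.
- rest: Fixed dark steel wire rest, 177 x 71 x 35 mm, two zigzag wires 66 mm apart (at own y -33 and +33 mm) that form two V places for tubes, at own x -48 and +48 mm, the tubes lying along its own y. Origin under its centre on the bench, z up.
- mixer: Fixed white roller mixer, 226 x 222 mm, with grey end cheeks (own y +-99 to 111 mm, top 60 mm). Origin on the bench under the middle of the roller bed, z up. Four rollers along its y, 24 mm diameter, 192 mm long, axes at own x -60, -20, 20, 60 mm, 50 mm above the bench (tops 62 mm). Flat control panel on the -x side (towards the robot), x -142 to -86 mm, top 50 mm, with display and start key.
- mixer_near_valley (a point): Where the short tube's middle must lie: on the axis of a tube seated in the valley next to the control panel (mixer x -40, y 0, z 75 mm), axes as the mixer's. The roller tops are 13 mm below a seated tube's axis, so fingertips must stay higher than that.
- mixer_far_valley (a point): Where the long tube's middle must lie: on the axis of a tube seated in the valley farthest from the control panel (mixer x +40, y 0, z 75 mm), axes as the mixer's.
- start_key_top (a point): Centre of the top of the round grey start key, 24 mm diameter, standing 12 mm above the control panel (62 mm above the bench) at mixer x -114, y +60 mm. Pressed straight down. Dome key: the force rises to about 5 N at 2.8 mm of travel, drops sharply to about 2 N at 4 mm (the click), then rises again, 5 N at 5.7 mm, to a hard stop at 7 mm. Springs back when let go.
- microscope: Tall fixed microscope standing behind and between the mixer and the rest, base 0.2 m deep and 0.12 m wide, up to 0.45 m high: keep the arm and gripper clear of it, passing on the robot's side of it. Origin under its base.
- brown_bottle: Bystander: brown dropper bottle with red teat, 29 mm diameter, 92 mm high, loose, between the mixer and the rest. Origin under its centre.
- dish: Bystander: round flat dish, 62 mm diameter, 14 mm high, loose, between the mixer and the rest. Origin under its centre.
- roller_0 (a joint): Roller 0 of the bed (0 is next to the control panel, 3 is farthest): turn angle in rad, 0 at the start, either way positive or negative. It turns almost freely.
- roller_1 (a joint): Roller 1 of the bed (0 is next to the control panel, 3 is farthest): turn angle in rad, 0 at the start, either way positive or negative. It turns almost freely.
- roller_2 (a joint): Roller 2 of the bed (0 is next to the control panel, 3 is farthest): turn angle in rad, 0 at the start, either way positive or negative. It turns almost freely.
- roller_3 (a joint): Roller 3 of the bed (0 is next to the control panel, 3 is farthest): turn angle in rad, 0 at the start, either way positive or negative. It turns almost freely.

How it is judged:
On the way, in this order (a step that is already met when the one before it is completed fails the run):
1. both tubes lie in their valleys, let go (x of short_tube in the frame of mixer between -0.046 and -0.034 m and y of short_tube in the frame of mixer between -0.025 and 0.025 m and z of short_tube in the frame of mixer between 0.069 and 0.081 m and angle between the y axis of each of short_tube, long_tube and the y axis of mixer, either way round below 0.12 rad and contact force between the fingers and short_tube below 0.05 N and x of long_tube in the frame of mixer between 0.034 and 0.046 m and y of long_tube in the frame of mixer between -0.025 and 0.025 m and z of long_tube in the frame of mixer between 0.069 and 0.081 m and contact force between the fingers and long_tube below 0.05 N), for 0.2 s.
2. the start key is pressed past its click (3.5 mm or more) with both tubes in place (all of step 1 and z of start_key_top in the frame of mixer below 0.0585 m), for 0.05 s.
At the end, for the whole second after the job is handed in: Short tube seated in the valley next to the panel, long tube in the farthest: within 6 mm across and in height, 25 mm along the rollers, 0.12 rad; released, still (0.02 m/s, 0.4 rad/s). Key pressed past its click and up again (1 mm) (all of step 1 and z of start_key_top in the frame of mixer above 0.061 m and linear speed of each of short_tube, long_tube below 0.02 m/s and angular speed of each of short_tube, long_tube below 0.4 rad/s); the robot touches nothing.
It fails at once if a roller was set turning (more than 1 rad either way) (value of joint any of roller_0, roller_1, roller_2, roller_3 above 1 rad or value of joint any of roller_0, roller_1, roller_2, roller_3 below -1 rad).
It fails at once if a tube fell or rolled freely (over 0.45 m/s out of the fingers, a drop of about 10 mm) ((contact force between the fingers and short_tube below 0.05 N and linear speed of short_tube above 0.45 m/s) or (contact force between the fingers and long_tube below 0.05 N and linear speed of long_tube above 0.45 m/s)).
It fails at once if the start key was pressed well beyond its click, towards the stop (more than 6.3 mm) (z of start_key_top in the frame of mixer below 0.0557 m).
It fails at once if the start key was pressed before both tubes were in place (z of start_key_top in the frame of mixer below 0.0585 m and not (x of short_tube in the frame of mixer between -0.046 and -0.034 m and y of short_tube in the frame of mixer between -0.025 and 0.025 m and z of short_tube in the frame of mixer between 0.069 and 0.081 m and angle between the y axis of each of short_tube, long_tube and the y axis of mixer, either way round below 0.12 rad and contact force between the fingers and short_tube below 0.05 N and x of long_tube in the frame of mixer between 0.034 and 0.046 m and y of long_tube in the frame of mixer between -0.025 and 0.025 m and z of long_tube in the frame of mixer between 0.069 and 0.081 m and contact force between the fingers and long_tube below 0.05 N)).
It fails at once if the brown bottle or the dish was moved more than 20 mm or tipped (distance of any of brown_bottle, dish from where it was at the start of the episode above 0.02 m or angle between brown_bottle's own z axis and vertical above 0.3 rad).
It also fails if it takes over 72 s, if anything falls off the work surface, if the arm or the gripper's body presses on something with over 40 N, if the wrist force passes 120 N, or if a joint passes its speed limit or range.

## Working session

There is one attempt and no reset: what is moved stays moved. The work goes in short steps, Python scripts to look and compute and a shell command to move; the robot and the scene stay as the last step left them, time stands still between calls to the robot, and variables do not carry over. Pictures are saved under pics/ and viewed, at most 11 in all, crops included, and the job is handed in when it is done.

```bash
mkdir -p pics; cat > h.py <<'E'
from workcell import telemetry, cams, job, boxes_of
import numpy as np, cv2
def snap(c,fn=None):
    s=telemetry.read_state(); d=cams.capture(c)
    if fn: cv2.imwrite('pics/'+fn,d['color'][:,:,::-1])
    if 'T_tool_cam' in d:
        T=np.eye(4);T[:3,:3]=s['ee_rot'];T[:3,3]=s['eef_pos'];T=T@np.array(d['T_tool_cam']);d['R']=T[:3,:3];d['p']=T[:3,3];d['fish']=1
    else: d['R']=np.array(d['orientation']);d['p']=np.array(d['xyz']);d['fish']=0
    d['K']=np.array(d['K']);return d
def ray(d,u,v):
    K=d['K'];x=(u-K[0,2])/K[0,0];y=(v-K[1,2])/K[1,1]
    if d['fish']:
        r=np.hypot(x,y)+1e-12;k=np.array([x/r*np.sin(r),y/r*np.sin(r),np.cos(r)])
    else: k=np.array([x,y,1.])
    return d['R']@k
def atz(d,u,v,z):
    r=ray(d,u,v);return d['p']+r*(z-d['p'][2])/r[2]
def proj(d,P):
    q=d['R'].T@(np.asarray(P)-d['p']);K=d['K']
    if d['fish']:
        n=np.hypot(q[0],q[1])+1e-12;a=np.arctan2(n,q[2]);x,y=q[0]/n*a,q[1]/n*a
    else: x,y=q[0]/q[2],q[1]/q[2]
    return np.array([K[0,0]*x+K[0,2],K[1,1]*y+K[1,2]])
E
python3 - <<'E'
from h import *
np.set_printoptions(precision=3,suppress=True)
Z=dict(long_tube=.042,short_tube=.042,rest=.017,mixer=.03,start_key_top=.062,brown_bottle=.046,dish=.007,microscope=.2)
ims=[]
for c in ['scene','side','wrist']:
    d=snap(c,c+'0.png');print(c,d['p'],d['R'][:,2],d['K'][0])
    for n,z in Z.items():
        for b in boxes_of(c,n)[:2]: print(n,round(b['confidence'],2),np.array(b['box']),atz(d,*b['box'][:2],z))
    ims.append(d['color'])
E
```

```text
scene [ 0.159 -0.625  0.885] [ 0.406  0.533 -0.742] [461.134   0.    253.971]
long_tube 0.95 [197.1 155.6  48.9  40.7] [0.569 0.159 0.042]
short_tube 0.96 [168.6 174.6  38.9  37.9] [0.475 0.145 0.042]
rest 0.45 [179.4 175.4  37.6  43. ] [0.505 0.148 0.017]
mixer 0.64 [296.9 313.6 162.1 140.3] [ 0.489 -0.334  0.03 ]
start_key_top 0.53 [240.9 308.2  10.7   8.1] [ 0.397 -0.271  0.062]
brown_bottle 0.82 [191.2 238.8  16.6  28.8] [ 0.413 -0.061  0.046]
dish 0.96 [250.6 210.1  29.1  21.2] [ 0.587 -0.05   0.007]
microscope 0.65 [251.7 209.6  28.9  23.2] [ 0.495 -0.177  0.2  ]
side [0.172 1.059 0.608] [ 0.329 -0.851 -0.41 ] [475.185   0.    256.803]
long_tube 0.97 [236.6 254.2  24.6  43.7] [0.56  0.183 0.042]
long_tube 0.26 [310.5 175.1  18.4  21.2] [ 0.538 -0.379  0.042]
short_tube 0.86 [277.5 255.8  19.3  36.3] [0.47  0.154 0.042]
short_tube 0.27 [323.9 187.1  90.   50.9] [ 0.471 -0.294  0.042]
rest 0.59 [254.8 264.2  71.3  28.4] [0.52  0.17  0.017]
mixer 0.95 [322.6 188.2  88.9  49.2] [ 0.479 -0.312  0.03 ]
brown_bottle 0.66 [321.5 222.9  13.6  32.6] [ 0.415 -0.041  0.046]
dish 0.79 [259.9 224.5  21.5  14.4] [ 0.589 -0.044  0.007]
wrist [0.549 0.08  0.385] [ 0.    -0.278 -0.961] [297.319   0.    252.058]
long_tube 0.75 [269.4  52.1  55.1 103.9] [0.568 0.145 0.042]
short_tube 0.94 [186.2  55.5  44.7  94.5] [0.473 0.143 0.042]
short_tube 0.49 [147.7 215.9  34.4  39.5] [ 0.414 -0.052  0.042]
rest 0.94 [231.1  45.1 136.9  82.3] [0.523 0.159 0.017]
mixer 0.74 [212.4 343.4 145.7  44.4] [ 0.484 -0.282  0.03 ]
start_key_top 0.6 [155.7 346.9  15.4  12.8] [ 0.397 -0.268  0.062]
brown_bottle 0.78 [148.7 214.7  31.5  35.7] [ 0.418 -0.049  0.046]
dish 0.66 [286.1 206.6  52.4  46.4] [ 0.595 -0.051  0.007]
dish 0.61 [213.9 349.4  19.7  29.5] [ 0.481 -0.321  0.007]
microscope 0.61 [189.7 348.6  17.4  29.3] [ 0.494 -0.117  0.2  ]
```

```bash
python3 -c "
import cv2,numpy as np
a,b,c=[cv2.imread(f'pics/{n}0.png') for n in ('scene','side','wrist')]
k=lambda i:cv2.resize(i,(400,300),interpolation=cv2.INTER_AREA)
cv2.imwrite('pics/all0.png',np.vstack([np.hstack([k(a),k(b)]),np.hstack([k(c),k(c)*0])]))"
```

```text
(no output)
```

View pics/all0.png

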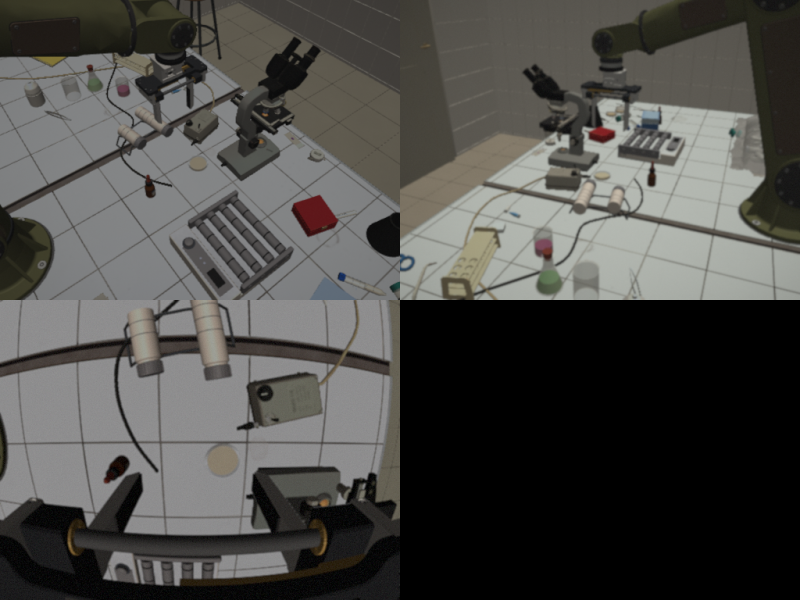

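The three views: the tubes lie on the rest along y (scene px ~(168,175) short and (197,156) long), caps towards the mixer. The mixer is at lower right in the scene view, with its panel on the robot's side. The networks agree with this. I'll move over the rest for a close view.

```bash
python3 -m inch '[[[0,-15,50,0,0],[0,-30,90,10,0],[0,-30,130,20,0],[0,-30,130,20,0],[0,-30,130,20,0]]]' 10
python3 - <<'E'
from h import *
np.set_printoptions(precision=3,suppress=True)
d=snap('wrist','w1.png')
for n,z in dict(long_tube=.042,short_tube=.042,rest=.017).items():
    for b in boxes_of('wrist',n)[:2]: print(n,round(b['confidence'],2),np.array(b['box']),atz(d,*b['box'][:2],z))
a=cv2.imread('pics/scene0.png')[220:384,200:400]
w=cv2.imread('pics/w1.png')
cv2.imwrite('pics/v1.png',np.hstack([cv2.resize(a,(400,328),interpolation=2),cv2.resize(w,(400,328)) [:, :400]]))
cv2.imwrite('pics/v1b.png',cv2.resize(w,(800,600)))
E
```

```text
t: 1.85
eef_pos: [0.5199, 0.1304, 0.2138]
ee_rot: [[-0.002, 1.0, 0.0], [1.0, 0.002, -0.0], [-0.0, 0.0, -1.0]]
force: [0.3, -0.1, 0.4]
opening: 0.0937
finger_force: 0.0
long_tube 0.86 [290.1 144.7  52.3 124.7] [0.565 0.165 0.042]
long_tube 0.67 [213.9 162.2  44.1  86.7] [0.471 0.143 0.042]
short_tube 0.72 [214.8 163.8  47.2  88.1] [0.472 0.141 0.042]
rest 0.98 [251.4 145.  132.2  78.8] [0.518 0.162 0.017]
```

View pics/v1b.png

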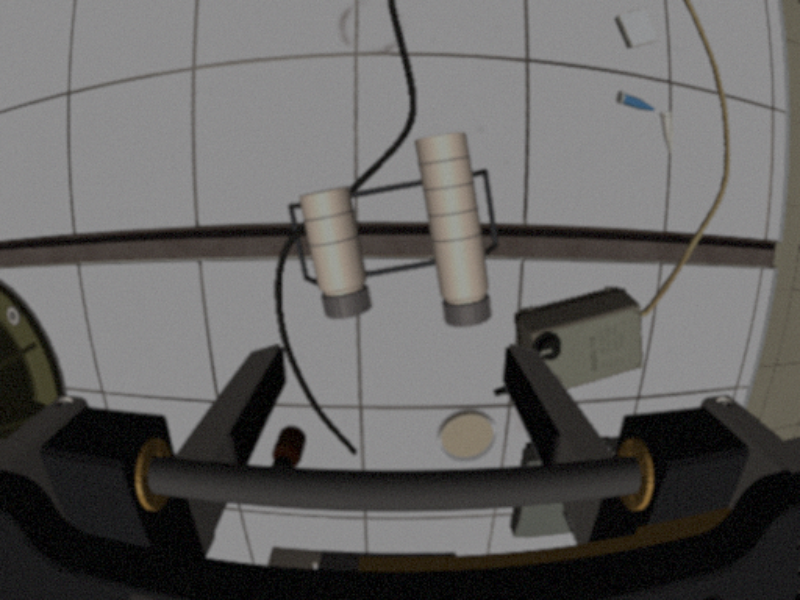

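The view shows the short tube from about (327,192) to (347,313) and the long tube from (442,137) to (467,321), at 800x600 scale, with both caps down (-y). The rest is turned slightly. I'll compute the axes from these ends and take the mixer view next.

```bash
python3 - <<'E'
from h import *
np.set_printoptions(precision=4,suppress=True)
d=snap('wrist')
s=.64
g=d['color'].astype(int).sum(2); 
for n,a,b,L in [('short',(327,192),(347,313),.1),('long',(442,137),(467,321),.15)]:
    A,B=[atz(d,u*s,v*s,.042) for u,v in (a,b)];t=A-B
    print(n,A,B,'mid',(A+B)/2,'len',np.linalg.norm(t),'yaw off y',np.arctan2(-t[0],t[1]))
# rest wire corners (z .035 tops?) 
for p in [(292,205),(487,172),(308,280),(495,245)]: print(p,atz(d,p[0]*s,p[1]*s,.035))
E
```

```text
short [0.4667 0.1911 0.042 ] [0.4801 0.0923 0.042 ] mid [0.4734 0.1417 0.042 ] len 0.09973370052597527 yaw off y 0.13494403556590062
long [0.5559 0.2338 0.042 ] [0.5794 0.0851 0.042 ] mid [0.5676 0.1594 0.042 ] len 0.1505549429623899 yaw off y 0.1569833854401425
(292, 205) [0.4368 0.181  0.035 ]
(487, 172) [0.5929 0.2072 0.035 ]
(308, 280) [0.4476 0.1187 0.035 ]
(495, 245) [0.6013 0.148  0.035 ]
```

```bash
python3 -m inch '[[[0,-20,-50,20,0],[0,-40,-100,30,0],[0,-60,-150,40,0],[0,-60,-200,40,0],[0,-60,-250,40,0],[0,-60,-300,40,0],[0,-60,-350,40,0],[0,-60,-400,40,0],[0,-60,-400,40,0],[0,-60,-400,40,0]]]' 10
python3 - <<'E'
from h import *
np.set_printoptions(precision=3,suppress=True)
d=snap('wrist','w2.png')
for n,z in dict(mixer=.03,start_key_top=.062).items():
    for b in boxes_of('wrist',n)[:2]: print(n,round(b['confidence'],2),np.array(b['box']),atz(d,*b['box'][:2],z))
cv2.imwrite('pics/v2.png',cv2.resize(cv2.imread('pics/w2.png'),(800,600)))
E
```

```text
t: 3.1
eef_pos: [0.4592, -0.2721, 0.2531]
ee_rot: [[0.004, 1.0, -0.001], [1.0, -0.004, 0.001], [0.001, -0.001, -1.0]]
force: [-0.0, 0.5, -0.7]
opening: 0.094
finger_force: 0.0
mixer 0.56 [269.1 203.  169.1 153.3] [ 0.483 -0.33   0.03 ]
start_key_top 0.71 [204.4 168.1  19.2  18.1] [ 0.395 -0.27   0.062]
```

View pics/v2.png

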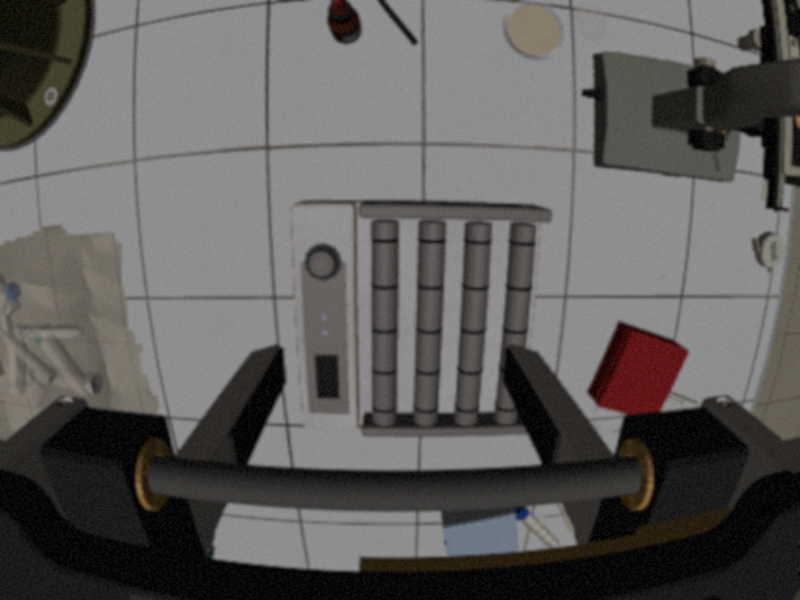

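The wrist view shows the mixer whole: key at (323,262), four roller ends at the top near (385..522,222), and lower ends near (384..507,425). I'll fit the mixer pose to these points.

```bash
python3 - <<'E'
from h import *
from scipy.optimize import least_squares
np.set_printoptions(precision=4,suppress=True)
d=snap('wrist');s=.64
X=[-.06,-.02,.02,.06]
M=[(x,.096,.055) for x in X]+[(x,-.096,.055) for x in X]+[(-.114,.06,.062)]
U=[(385,221),(432,221),(478,222),(522,225),(384,425),(425,425),(467,425),(507,424),(323,262)]
M=np.array(M);U=np.array(U)*s
def W(q,p): c,n=np.cos(q[2]),np.sin(q[2]);return np.array([q[0]+c*p[0]-n*p[1],q[1]+n*p[0]+c*p[1],p[2]])
f=lambda q:np.concatenate([proj(d,W(q,m))-u for m,u in zip(M,U)])
r=least_squares(f,[.5,-.33,0]);q=r.x
print('mixer',q);print(f(q).reshape(-1,2))
for n,p in [('near',(-.04,0,.075)),('far',(.04,0,.075)),('key',(-.114,.06,.062))]: print(n,W(q,p))
for n,u,v,z in [('bottle',343,30,.0),('dish',535,30,.007),('mic base edge',600,55,.04),('mic base edge2',600,165,.04)]: print(n,atz(d,u*s,v*s,z))
sc=snap('scene')
fk=boxes_of('scene','start_key_top')
print('scene key',[(b['confidence'],np.round(atz(sc,*b['box'][:2],.062),3)) for b in fk], 'proj', proj(sc,W(q,(-.114,.06,.062))))
E
```

```text
mixer [ 0.5103 -0.331  -0.01  ]
[[ 0.0033  0.6906]
 [ 0.3028  1.1038]
 [ 0.7251  1.2022]
 [ 1.35    0.309 ]
 [ 0.1038 -1.7278]
 [ 0.1894 -1.6129]
 [-0.6944 -1.9005]
 [-1.0003 -1.9256]
 [-1.2804  2.0352]]
near [ 0.4704 -0.3306  0.075 ]
far [ 0.5503 -0.3314  0.075 ]
key [ 0.397  -0.2698  0.062 ]
bottle [ 0.4104 -0.0516  0.    ]
dish [ 0.5944 -0.0464  0.007 ]
mic base edge [ 0.6478 -0.0731  0.04  ]
mic base edge2 [ 0.648 -0.178  0.04 ]
scene key [] proj [240.5552 307.8518]
```

```bash
python3 -m inch '[[[0,0,50,0,0],[0,0,100,0,0],[0,0,150,0,0],[0,0,200,0,0],[0,10,250,0,0.05],[0,40,300,-15,0.1],[0,70,345,-30,0.155],[0,95,390,-45,0.155],[0,108,429,-54,0.155],[0,108,429,-54,0.155],[0,108,429,-90,0.155],[0,108,429,-120,0.155]]]' 10
python3 - <<'E'
from h import *
np.set_printoptions(precision=4,suppress=True)
d=snap('wrist','w3.png');st=telemetry.read_state();print(st['eef_pos'],st['force'])
for n,z in dict(long_tube=.042,short_tube=.042).items():
    for b in boxes_of('wrist',n)[:2]: print(n,round(b['confidence'],2),np.array(b['box']),atz(d,*b['box'][:2],z))
for c in ([.5559,.2338,.042],[.5794,.0851,.042]): print(proj(d,c))
cv2.imwrite('pics/v3.png',cv2.resize(cv2.imread('pics/w3.png'),(800,600)))
E
```

```text
t: 4.6
eef_pos: [0.5676, 0.1599, 0.133]
ee_rot: [[-0.156, 0.988, 0.001], [0.988, 0.156, 0.0], [-0.0, 0.001, -1.0]]
force: [-0.2, 0.0, -0.6]
opening: 0.0939
finger_force: 0.0
[0.5655 0.1591 0.1278] [-0.6292 -0.5537 -5.5201]
long_tube 0.86 [250.6 185.9  46.4 153.5] [0.5642 0.1638 0.042 ]
short_tube 0.74 [157.2 190.6  45.7 105.2] [0.4707 0.1442 0.042 ]
[253.4721 113.4697]
[253.3004 257.9423]
```

View pics/v3.png

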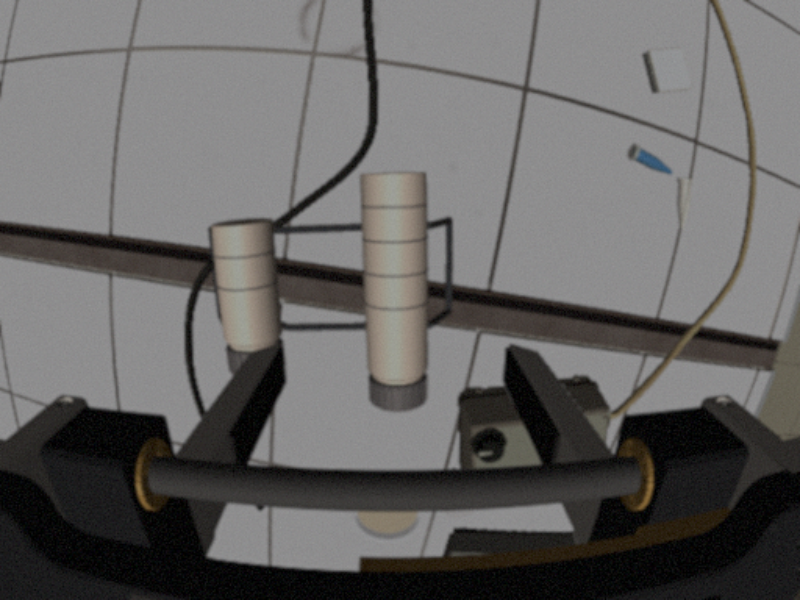

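The long tube is upright in the view at columns 362–428, centred between the open fingers, with the left finger clear of the short tube. I'll go down and grip.

```bash
python3 -m inch '[[[0,0,0,-40,0],[0,0,0,-70,0],[0,0,0,-88,0],[0,0,0,-88,0],[0.4,0,0,-88,0],[1,0,0,-88,0],[1,0,0,-88,0],[1,0,0,-88,0],[1,0,0,-88,0],[1,0,0,-88,0]]]' 10
```

```text
t: 5.75
eef_pos: [0.568, 0.159, 0.046]
ee_rot: [[-0.154, 0.988, 0.0], [0.988, 0.154, 0.0], [-0.0, 0.0, -1.0]]
force: [0.1, -0.3, 0.3]
opening: 0.0494
finger_force: 0.0
```

```bash
python3 -m inch '[[[1,0,0,0,0],[1,0,0,0,0],[1,0,0,0,0],[1,0,0,0,0]]]' 10
```

```text
t: 6.15
eef_pos: [0.5687, 0.1591, 0.0465]
ee_rot: [[-0.154, 0.988, 0.002], [0.988, 0.154, 0.0], [0.0, 0.002, -1.0]]
force: [0.5, -0.1, 6.1]
opening: 0.0207
finger_force: 7.8
```

```bash
python3 - <<'E'
from h import *
d=snap('wrist');s=snap('side');c=snap('scene')
st=telemetry.read_state();print(st['opening'],st['finger_force'],st['force'])
a=cv2.resize(s['color'][200:310,180:330],(396,290),interpolation=2)
b=cv2.resize(c['color'][110:220,130:280],(396,290),interpolation=2)
w=cv2.resize(d['color'],(396,297))
cv2.imwrite('pics/v4.png',np.vstack([np.hstack([a,b]),np.hstack([w[:290],w[:290]*0])])[:,:,::-1])
E
```

```text
0.020255475165507863 7.897671237587929 [ 0.91044468 -0.93430139  5.3998227 ]
```

View pics/v4.png

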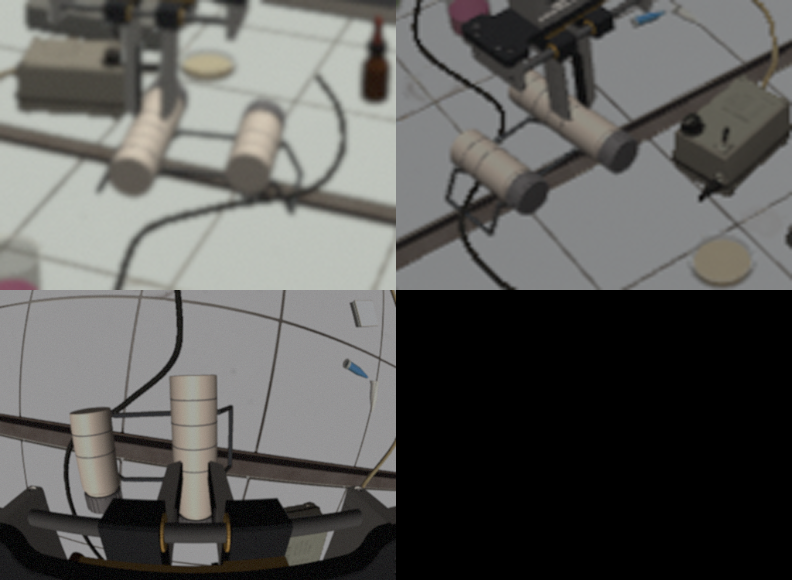

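The side and scene views show the fingers closer together than the tube's 40 mm and apparently pinching its upper part. I'll zoom in with the expected tips overlaid.

```bash
python3 - <<'E'
from h import *
np.set_printoptions(precision=1,suppress=True)
d=snap('wrist');st=telemetry.read_state();R=np.array(st['ee_rot']);p=np.array(st['eef_pos'])
s=snap('side')
def ov(d,x0,x1,y0,y1,W,H):
    k=W/(x1-x0);im=cv2.resize(d['color'][y0:y1,x0:x1],(W,H),interpolation=2)[:,:,::-1].copy()
    for sg,dz,c in [(1,.011,(0,0,255)),(-1,.011,(0,0,255)),(1,-.013,(0,255,0)),(-1,-.013,(0,255,0))]:
        q=proj(d,p+R@np.array([0,sg*.0102,dz]));cv2.circle(im,tuple(int(v) for v in (q-[x0,y0])*k),3,c,-1)
    for P in ([.5559,.2338,.042],[.5794,.0851,.042],[.5676,.1594,.042]):
        q=proj(d,P);cv2.circle(im,tuple(int(v) for v in (q-[x0,y0])*k),3,(255,0,0),-1)
    return im
cv2.imwrite('pics/v5.png',np.hstack([ov(d,170,330,90,340,384,600),ov(s,190,300,200,310,416,416) if 0 else cv2.copyMakeBorder(ov(s,190,300,200,310,416,416),0,184,0,0,0)]))
E
```

```text
(no output)
```

View pics/v5.png

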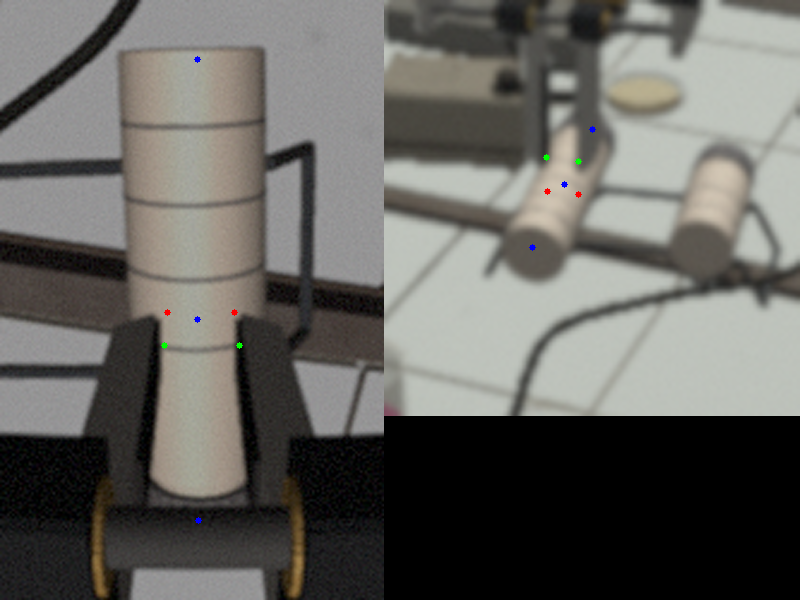

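Both views agree: the real tips sit at the green marks (about 13 mm behind the reported TCP), not the red ones, so the pads pinch the tube's top. I'll check the earlier open-finger picture for the same offset.

```bash
python3 - <<'E'
from h import *
np.set_printoptions(precision=1,suppress=True)
d=snap('wrist');st=telemetry.read_state();R=np.array(st['ee_rot']);p=np.array(st['eef_pos'])
print('closed seen',np.array([[155,318],[240,318]])*160/384+[170,90]); print('open seen',np.array([[284,347],[507,347]])*.64)
for half in (st['opening']/2,.047):
  for dz in (.011,.005,-.005,-.013,-.02): print(half,dz,[proj(d,p+R@np.array([.008,s*half,dz])) for s in (-1,1)])
print(st['opening'])
E
```

```text
closed seen [[234.6 222.5]
 [270.  222.5]]
open seen [[181.8 222.1]
 [324.5 222.1]]
0.00999533146171164 0.011 [array([240.1, 210. ]), array([267.8, 210. ])]
0.00999533146171164 0.005 [array([239.8, 212.9]), array([268.3, 212.9])]
0.00999533146171164 -0.005 [array([239.2, 218.1]), array([269. , 218.1])]
0.00999533146171164 -0.013 [array([238.7, 222.6]), array([269.7, 222.6])]
0.00999533146171164 -0.02 [array([238.3, 226.8]), array([270.3, 226.8])]
0.047 0.011 [array([189.7, 209.8]), array([318.1, 209.7])]
0.047 0.005 [array([188.1, 212.6]), array([319.8, 212.5])]
0.047 -0.005 [array([185.2, 217.7]), array([322.9, 217.6])]
0.047 -0.013 [array([182.6, 222. ]), array([325.6, 222. ])]
0.047 -0.02 [array([180.3, 226.2]), array([328.1, 226. ])]
0.01999066292342328
```

Both states agree: the tips are about 13 mm *behind* the reported TCP, so I need to go about 25 mm lower. I'll open, go down and regrip.

```bash
python3 -m inch '[[[0.8,0,0,0,0],[0.6,0,0,0,0],[0.4,0,0,0,0],[0.2,0,0,0,0],[0.2,0,0,0,0],[0.2,0,0,0,0],[0.2,0,0,-5,0],[0.2,0,0,-15,0],[0.2,0,0,-25,0],[0.2,0,0,-25,0]]]' 10; python3 -m inch '[[[1,0,0,0,0],[1,0,0,0,0],[1,0,0,0,0],[1,0,0,0,0],[1,0,0,0,0],[1,0,0,0,0],[1,0,0,0,0],[1,0,0,0,0]]]' 10
```

```text
t: 7.45
eef_pos: [0.567, 0.1588, 0.0187]
ee_rot: [[-0.154, 0.988, -0.003], [0.988, 0.154, -0.001], [-0.0, -0.003, -1.0]]
force: [-0.9, 1.2, -0.3]
opening: 0.0751
finger_force: 0.0
t: 8.25
eef_pos: [0.5686, 0.1591, 0.0213]
ee_rot: [[-0.154, 0.988, 0.001], [0.988, 0.154, 0.0], [0.0, 0.001, -1.0]]
force: [4.9, 0.4, 1.3]
opening: 0.0396
finger_force: 10.0
```

```bash
python3 -m inch '[[[1,0,0,15,0],[1,0,0,45,0],[1,0,0,85,0],[1,0,0,125,0],[1,-20,-20,155,0],[1,-55,-50,160,0],[1,-85,-85,160,-0.05],[1,-95,-130,160,-0.1],[1,-98,-175,160,-0.165],[1,-98,-220,160,-0.165],[1,-98,-265,160,-0.165],[1,-98,-310,160,-0.165]]]' 12
python3 -m inch '[[[1,0,-45,0,0],[1,0,-90,0,0],[1,15,-125,-15,0],[1,45,-155,-25,0],[1,70,-175,-40,0],[1,80,-180,-60,0],[1,80,-180,-75,0],[1,80,-180,-75,0],[1,80,-180,-75,0]]]'
```

```text
t: 9.45
eef_pos: [0.4691, -0.1526, 0.1815]
ee_rot: [[0.01, 1.0, -0.001], [1.0, -0.01, 0.0], [0.0, -0.001, -1.0]]
force: [1.2, 0.6, -0.4]
opening: 0.0398
finger_force: 11.9
t: 10.35
eef_pos: [0.5495, -0.3305, 0.1067]
ee_rot: [[0.01, 1.0, -0.0], [1.0, -0.01, 0.0], [0.0, -0.0, -1.0]]
force: [-0.1, -0.9, -0.9]
opening: 0.0396
finger_force: 11.9
```

```bash
python3 - <<'E'
from h import *
np.set_printoptions(precision=4,suppress=True)
d=snap('wrist');c=snap('scene')
for b in boxes_of('scene','long_tube')[:2]: print(b['confidence'],np.array(b['box']),atz(c,*b['box'][:2],.128))
w=cv2.resize(d['color'][100:384,130:400],(400,420),interpolation=2);s=cv2.resize(c['color'][220:380,220:380],(400,420),interpolation=2)
cv2.imwrite('pics/v6.png',np.hstack([w,s])[:,:,::-1])
E
```

```text
0.77 [338.9 286.6  35.7  39.7] [ 0.548 -0.374  0.128]
```

View pics/v6.png

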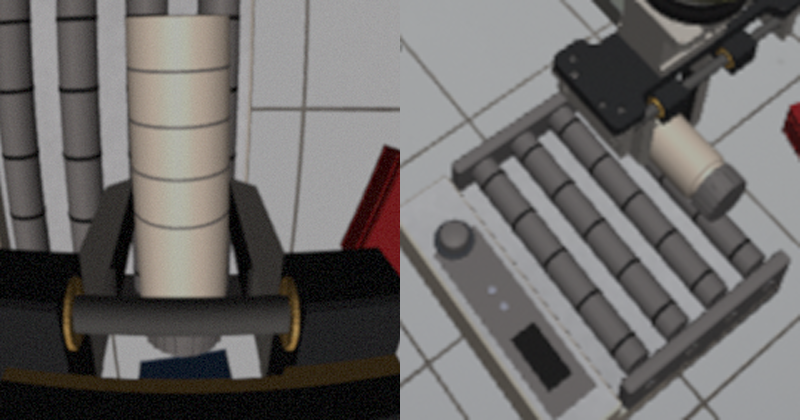

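The tube hangs over the gap between rollers 2 and 3, in line with them. I'll lower it, the last part slowly.

```bash
python3 -m inch '[[[1,0,0,-20,0],[1,0,0,-38,0],[1,0,0,-46,0],[1,0,0,-48,0],[1,0,0,-49,0],[1,0,0,-49,0]]]'; python3 -m inch '[[[1,0,0,-1,0],[1,0,0,-1,0],[1,0,0,-1,0]]]';python3 -m inch '[[[1,0,0,-1,0],[1,0,0,-1,0],[1,0,0,-1,0]]]'
```

```text
t: 11.1
eef_pos: [0.5503, -0.3312, 0.0578]
ee_rot: [[0.01, 1.0, 0.001], [1.0, -0.01, -0.001], [-0.001, 0.001, -1.0]]
force: [0.3, 0.5, -1.4]
opening: 0.0396
finger_force: 11.9
t: 11.4
eef_pos: [0.55, -0.331, 0.0561]
ee_rot: [[0.01, 1.0, 0.0], [1.0, -0.01, -0.0], [-0.0, 0.0, -1.0]]
force: [0.4, 0.1, -1.1]
opening: 0.0394
finger_force: 11.9
t: 11.7
eef_pos: [0.5503, -0.3311, 0.0553]
ee_rot: [[0.01, 1.0, 0.001], [1.0, -0.01, -0.0], [-0.0, 0.001, -1.0]]
force: [-1.3, 0.4, 5.5]
opening: 0.0395
finger_force: 11.9
```

```bash
python3 -m inch '[[[0.57,0,0,0,0],[0.55,0,0,0,0],[0.52,0,0,0,0],[0.48,0,0,0,0],[0.45,0,0,0,0],[0.45,0,0,0,0]]]'
python3 - <<'E'
from h import *
np.set_printoptions(precision=4,suppress=True)
c=snap('scene')
for b in boxes_of('scene','long_tube')[:2]: print(b['confidence'],np.array(b['box']))
E
```

```text
t: 12.3
eef_pos: [0.55, -0.331, 0.0548]
ee_rot: [[0.01, 1.0, -0.0], [1.0, -0.01, 0.0], [0.0, -0.0, -1.0]]
force: [0.3, 0.6, -0.1]
opening: 0.0514
finger_force: 0.0
0.71 [333.  301.1  34.2  37.9]
```

```bash
python3 -m inch '[[[0.45,0,0,15,0],[0.45,0,0,40,0],[0.3,0,0,80,0],[0.2,-20,10,120,0],[0.2,-50,40,130,0],[0.2,-75,75,140,0],[0.2,-78,110,150,0],[0.2,-78,110,150,0]]]'
python3 - <<'E'
from h import *
from scipy.optimize import least_squares
np.set_printoptions(precision=4,suppress=True)
d=snap('wrist')
for b in boxes_of('wrist','long_tube')[:2]: print(b['confidence'],np.array(b['box']),atz(d,*b['box'][:2],.075))
cv2.imwrite('pics/v7.png',cv2.resize(d['color'][:,:,::-1],(800,600)))
for P in ([.5503,-.3314+.075,.075],[.5503,-.3314-.075,.075],[.4704,-.3306,.075]): print(proj(d,P)/.64)
E
```

```text
t: 13.2
eef_pos: [0.472, -0.2185, 0.2081]
ee_rot: [[0.008, 1.0, 0.004], [1.0, -0.008, -0.002], [-0.002, 0.004, -1.0]]
force: [0.1, 0.5, -0.5]
opening: 0.0751
finger_force: 0.0
0.73 [315.8 251.4  40.6  95.5] [ 0.5499 -0.311   0.075 ]
[498.9228 328.6514]
[484.2094 485.6938]
[393.8733 416.5548]
```

View pics/v7.png

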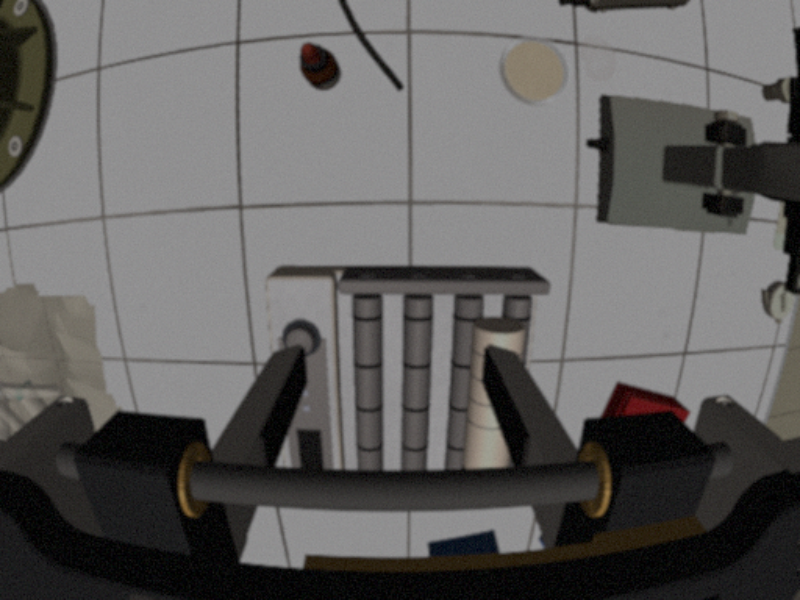

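The long tube lies between rollers 2 and 3, its upper end near (499,325), as predicted. Next, the short tube.

```bash
python3 -m inch '[[[0.2,1,45,0,0],[0.2,1,90,0,0],[0.2,1,135,0,0],[0.2,1,180,0,0.05],[0.2,1,225,0,0.1],[0.2,1,270,0,0.16],[0.2,1,315,-20,0.16],[0.2,1,350,-50,0.16],[0.2,1,364,-80,0.16],[0.2,1,364,-80,0.16],[0.2,1,364,-80,0.16]]]' 10
python3 - <<'E'
from h import *
np.set_printoptions(precision=4,suppress=True)
d=snap('wrist')
for b in boxes_of('wrist','short_tube')[:2]: print(b['confidence'],np.array(b['box']),atz(d,*b['box'][:2],.042))
st=telemetry.read_state();p=np.array(st['eef_pos']);t=np.array(st['ee_rot'])[:,0]
for k in (-.05,.05):
  q=proj(d,[p[0]+k*t[0],p[1]+k*t[1],.042]);print(q)
g=cv2.cvtColor(d['color'],cv2.COLOR_RGB2GRAY)
for r in (150,170,190): print(r,[int(i) for i in np.where(g[r,200:310]>np.median(g[r])*1.0)[0][[0,-1]]+200], g[r,215:295:4])
E
```

```text
t: 14.4
eef_pos: [0.4735, 0.1423, 0.1253]
ee_rot: [[-0.149, 0.989, -0.001], [0.989, 0.149, -0.0], [-0.0, -0.001, -1.0]]
force: [0.1, 0.3, 1.0]
opening: 0.0755
finger_force: 0.0
0.8 [251.9 191.8  45.5 113.9] [0.4718 0.1427 0.042 ]
[253.9362 239.8754]
[254.223  140.7819]
150 [200, 309] [ 60 122 144 144 113 131 147 153 160 164 156 150 140 118  87 145 149 150
 145 143]
170 [239, 261] [ 28  43  64  58  75 124 145 157 165 157 159 149 138 123  90  18  15  29
  34  42]
190 [205, 261] [142  44 147 144 140 122 142 153 159 158 155 150 143 125  91  66  60  62
  70  73]
```

```bash
python3 -m inch '[[[0.2,-1,0,-40,0],[0.2,-1,0,-75,0],[0.2,-1,0,-95,0],[0.2,-1,0,-104,0],[0.2,-1,0,-104,0],[1,-1,0,-104,0],[1,-1,0,-104,0],[1,-1,0,-104,0],[1,-1,0,-104,0],[1,-1,0,-104,0],[1,-1,0,-104,0],[1,-1,0,-104,0]]]' 12
```

```text
t: 15.7
eef_pos: [0.4736, 0.1433, 0.0219]
ee_rot: [[-0.149, 0.989, 0.004], [0.989, 0.149, 0.001], [0.0, 0.004, -1.0]]
force: [5.5, 1.7, 3.9]
opening: 0.0394
finger_force: 11.9
```

```bash
python3 -m inch '[[[1,0,0,15,0],[1,0,0,45,0],[1,0,0,85,0],[1,0,0,125,0],[1,-1,-30,155,0],[1,-2,-70,160,0],[1,-2,-115,160,-0.05],[1,-2,-160,160,-0.1],[1,-2,-205,160,-0.16],[1,-2,-250,160,-0.16],[1,-2,-295,160,-0.16],[1,-2,-340,160,-0.16]]]'
python3 -m inch '[[[1,0,-45,0,0],[1,0,-90,0,0],[1,0,-120,-15,0],[1,0,-133,-40,0],[1,0,-133,-75,0],[1,0,-133,-75,0],[1,0,-133,-75,0]]]'
python3 - <<'E'
from h import *
d=snap('wrist');c=snap('scene')
w=cv2.resize(d['color'][100:384,130:400],(400,420),interpolation=2);s=cv2.resize(c['color'][220:380,220:380],(400,420),interpolation=2)
cv2.imwrite('pics/v8.png',np.hstack([w,s])[:,:,::-1])
E
```

```text
t: 16.9
eef_pos: [0.4696, -0.1988, 0.181]
ee_rot: [[0.01, 1.0, 0.0], [1.0, -0.01, 0.0], [0.0, 0.0, -1.0]]
force: [1.0, -0.2, -0.1]
opening: 0.0397
finger_force: 11.9
t: 17.6
eef_pos: [0.4701, -0.3298, 0.1065]
ee_rot: [[0.01, 1.0, -0.0], [1.0, -0.01, 0.0], [0.0, -0.0, -1.0]]
force: [0.1, 0.7, -0.5]
opening: 0.0396
finger_force: 11.9
```

View pics/v8.png

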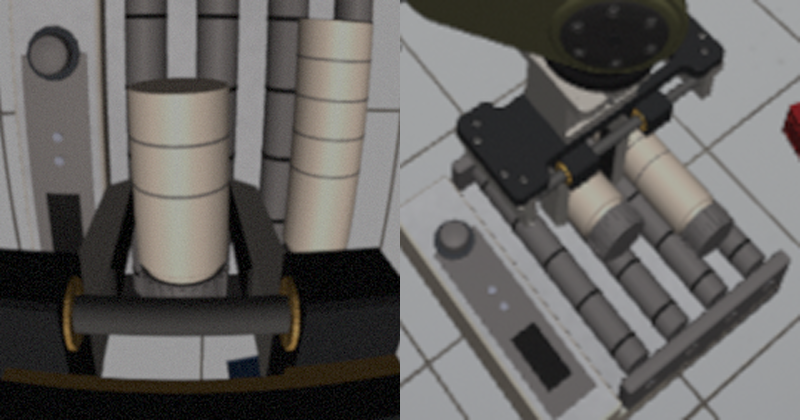

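The short tube is over the gap between rollers 0 and 1, and the long tube is seated beside it with clearance. Lowering.

```bash
python3 -m inch '[[[1,0,0,-20,0],[1,0,0,-38,0],[1,0,0,-46,0],[1,0,0,-48,0],[1,0,0,-49,0],[1,0,0,-49,0],[1,0,0,-50,0],[1,0,0,-50,0]]]'; python3 -m inch '[[[1,0,0,-1,0],[1,0,0,-1,0],[1,0,0,-1,0]]]'
```

```text
t: 18.5
eef_pos: [0.4701, -0.3301, 0.0562]
ee_rot: [[0.01, 1.0, 0.0], [1.0, -0.01, -0.0], [-0.0, 0.0, -1.0]]
force: [0.2, -1.0, -1.8]
opening: 0.0398
finger_force: 11.9
t: 18.8
eef_pos: [0.4703, -0.3302, 0.0554]
ee_rot: [[0.01, 1.0, 0.001], [1.0, -0.01, -0.001], [-0.001, 0.001, -1.0]]
force: [-0.5, 0.9, 5.0]
opening: 0.0396
finger_force: 11.9
```

```bash
python3 -m inch '[[[0.57,0,0,0,0],[0.55,0,0,0,0],[0.52,0,0,0,0],[0.48,0,0,0,0],[0.45,0,0,0,0],[0.45,0,0,0,0],[0.45,0,0,10,0],[0.45,0,0,30,0],[0.45,0,0,60,0],[0.45,0,0,95,0],[0.45,0,40,130,0],[0.45,0,40,130,0]]]'
python3 -m inch '[[[1,-30,10,0,0],[1,-65,20,0,0],[1,-73,21,0,0],[1,-73,21,-30,0],[1,-73,21,-60,0],[1,-73,21,-60,0],[1,-73,21,-60,0]]]' 10
python3 - <<'E'
from h import *
np.set_printoptions(precision=4,suppress=True)
d=snap('wrist');c=snap('scene');s=snap('side')
for k,n,z in (('wrist','long_tube',.075),('wrist','short_tube',.075),('wrist','start_key_top',.062),('scene','start_key_top',.062)):
  for b in boxes_of(k,n)[:1]: print(k,n,b['confidence'],np.array(b['box']),atz(d if k=='wrist' else c,*b['box'][:2],z))
w=cv2.resize(d['color'][100:384,100:370],(400,420),interpolation=2);s=cv2.resize(c['color'][240:360,220:340],(400,420),interpolation=2)
for P in ([.397,-.2698,.062],): 
  for im,dd,x0,y0,k in ((w,d,100,100,400/270),(s,c,220,240,400/120)):
    q=(proj(dd,P)-[x0,y0])*k;cv2.circle(im,(int(q[0]),int(q[1])),2,(255,0,0),-1)
cv2.imwrite('pics/v9.png',np.hstack([w,s])[:,:,::-1])
E
```

```text
t: 20.0
eef_pos: [0.4713, -0.2886, 0.1901]
ee_rot: [[0.009, 1.0, 0.006], [1.0, -0.009, -0.004], [-0.004, 0.006, -1.0]]
force: [0.5, -0.4, -0.9]
opening: 0.0516
finger_force: 0.0
t: 20.7
eef_pos: [0.3973, -0.2693, 0.1255]
ee_rot: [[0.01, 1.0, -0.0], [1.0, -0.01, 0.0], [0.0, -0.0, -1.0]]
force: [0.1, -0.5, -0.2]
opening: 0.0014
finger_force: 0.0
wrist long_tube 0.98 [405.9 250.4  61.1 146.6] [ 0.5507 -0.3226  0.075 ]
wrist short_tube 0.82 [332.7 252.9  49.6  92.6] [ 0.4712 -0.3198  0.075 ]
wrist start_key_top 0.82 [251.6 198.7  27.1  29.3] [ 0.3956 -0.2696  0.062 ]
scene start_key_top 0.45 [242.3 309.2  10.6  14.4] [ 0.398  -0.2742  0.062 ]
```

View pics/v9.png

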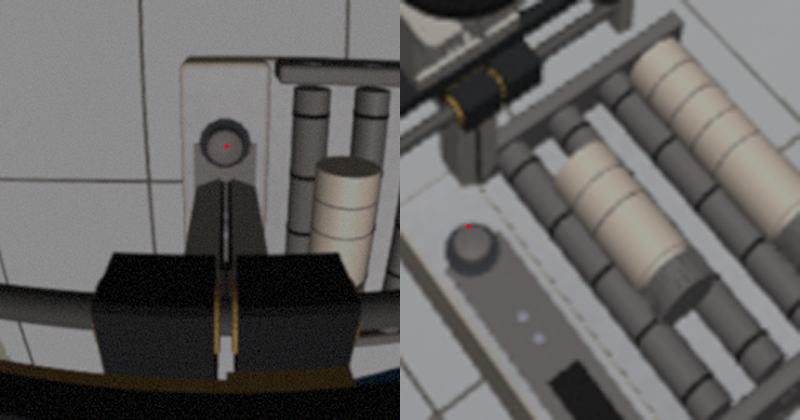

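Both tubes are seated and the middle valley is empty. The fingertips are over the key (wrist crop centre (225,145)). I'll go down close above it and feel for it.

```bash
python3 -m inch '[[[1,-1,-1,-35,0],[1,-1,-1,-60,0],[1,-1,-1,-70,0],[1,-1,-1,-70,0],[1,-1,-1,-73,0],[1,-1,-1,-73,0],[1,-1,-1,-74,0],[1,-1,-1,-74,0]]]'; for i in 1 2 3; do :; done; python3 -m inch '[[[1,0,0,-1,0],[1,0,0,-1,0],[1,0,0,-1,0]]]'; python3 -m inch '[[[1,0,0,-1,0],[1,0,0,-1,0],[1,0,0,-1,0]]]'
```

```text
t: 21.85
eef_pos: [0.3962, -0.2701, 0.0513]
ee_rot: [[0.01, 1.0, 0.001], [1.0, -0.01, -0.001], [-0.0, 0.001, -1.0]]
force: [0.2, 0.7, -0.5]
opening: 0.0003
finger_force: 0.0
t: 22.15
eef_pos: [0.3961, -0.2701, 0.05]
ee_rot: [[0.01, 1.0, 0.0], [1.0, -0.01, -0.0], [-0.0, 0.0, -1.0]]
force: [0.8, -0.7, 1.1]
opening: 0.0004
finger_force: 0.5
t: 22.45
eef_pos: [0.3961, -0.2701, 0.049]
ee_rot: [[0.01, 1.0, 0.0], [1.0, -0.01, -0.0], [-0.0, 0.0, -1.0]]
force: [1.5, -0.2, 2.7]
opening: 0.0008
finger_force: 1.5
```

```bash
python3 -m inch '[[[1,0,0,-1,0],[1,0,0,-1,0],[1,0,0,-1,0]]]'; python3 -m inch '[[[1,0,0,-1,0],[1,0,0,-1,0],[1,0,0,-1,0]]]'
```

```text
t: 22.75
eef_pos: [0.3961, -0.2701, 0.048]
ee_rot: [[0.01, 1.0, 0.0], [1.0, -0.01, -0.0], [-0.0, 0.0, -1.0]]
force: [0.8, -0.7, 4.7]
opening: 0.0004
finger_force: 2.4
t: 23.05
eef_pos: [0.3961, -0.2701, 0.0468]
ee_rot: [[0.01, 1.0, 0.0], [1.0, -0.01, -0.0], [-0.0, 0.0, -1.0]]
force: [1.0, -0.6, 3.4]
opening: 0.0009
finger_force: 1.3
```

```bash
python3 -m inch '[[[1,0,0,-0.8,0],[1,0,0,-0.8,0],[1,0,0,-0.8,0]]]'
```

```text
t: 23.35
eef_pos: [0.396, -0.27, 0.0461]
ee_rot: [[0.01, 1.0, 0.0], [1.0, -0.01, -0.0], [-0.0, 0.0, -1.0]]
force: [2.5, -1.3, 3.1]
opening: 0.0006
finger_force: 1.4
```

The force rose to about 5 N, then dropped, with travel now about 4.4 mm: the key has clicked. I'll raise.

```bash
python3 -m inch '[[[1,0,0,0,0],[1,0,0,2,0],[1,0,0,5,0],[1,0,0,15,0],[1,0,0,40,0],[1,0,0,80,0],[1,0,20,110,0],[1,0,20,110,0],[1,0,20,110,0],[1,0,20,110,0]]]'
python3 - <<'E'
from h import *
d=snap('wrist');c=snap('scene')
w=cv2.resize(d['color'][100:384,100:400],(400,379),interpolation=2);s=cv2.resize(c['color'][220:380,220:380],(400,379),interpolation=2)
cv2.imwrite('pics/v10.png',np.hstack([w,s])[:,:,::-1])
E
```

```text
t: 24.35
eef_pos: [0.3955, -0.2499, 0.1552]
ee_rot: [[0.01, 1.0, -0.001], [1.0, -0.01, 0.001], [0.001, -0.001, -1.0]]
force: [0.3, -0.6, -0.1]
opening: 0.0002
finger_force: 0.0
```

View pics/v10.png

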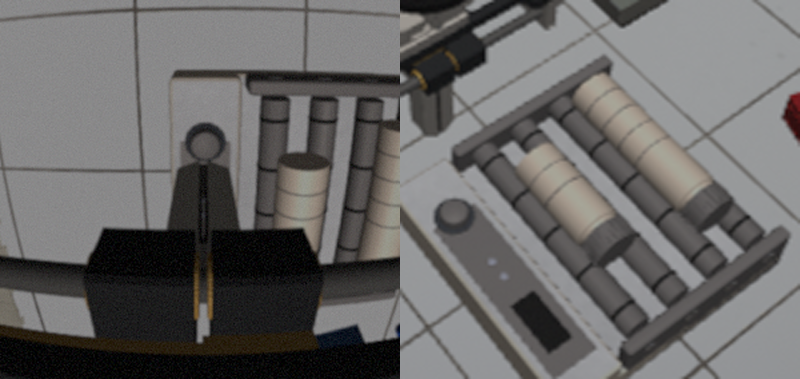

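Both tubes lie in the outer valleys (short near (575,205), long near (650,150) in the right-hand view), the key is up, and the gripper is clear.

```bash
python3 -c "
from workcell import job
print(job.finish_job())"
```

```text
the job is handed in; nothing more can be done
None
```

I handed the job in at about 24 s: the camera shows the short tube in the valley by the panel, the long tube in the farthest one and the middle valley empty; the key was pressed about 4.4 mm, just past its click, and came back up; no verdict was returned.

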